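# Close and tuck the cover of a fittings bin

### The job

With your fingertips, push the bin's open yellow cover over until it lies flat, then, keeping it pressed down, push it forward by its black rib so that its free edge slides fully home beneath the blue lip and the cover stays shut by itself. Nothing needs picking up: do not force the bin, leave the pipe nipple, the brass reducer and the tape measure where they stand, and finish clear of everything.

Things in the scene. Friction and masses are not known exactly. Their poses are not given: they have to be found in the camera images.
- bin: blue parts bin, 170 x 130 mm, screwed to the bench; origin at the centre of its underside on the bench, x towards its lip (front) end, y across, z up. Side walls are 65 mm high; the front wall rises to the lip, the highest part at 80.5 mm. Black cheeks (5 mm thick, to 79 mm high) flank the hinge on the outside. It is fixed but stands at a different place and yaw each time.
- hinge (a point): centre of the cover's hinge axis (the axis runs along the bin's y), 68 mm above the bench at the bin's rear end; at bin x = -68 mm when joint shift is 0, and it moves forward with shift
- cover (a joint): angle of the yellow cover in rad: 0 = flat on the bin, free edge towards the lip; 1.57 = upright; at most 2.0, leaning back away from the lip. It starts between 1.4 and 1.95; a weak spring swings it open again (to 1.1 or more) unless it is held or tucked (holding it flat takes about 0.2 N m, 3 N at 65 mm from the hinge). Tucked and released it rests against the lip at about 0.03
- shift (a joint): how far the cover with its hinge pin has been pushed forward (bin +x) in its slots, in m: about 0 at the start, 0.016 = fully home. It moves with about 4 N of dry friction and stays where left. The cover can only go beneath the lip when it lies flat before being pushed forward; if it is pushed forward too early it lands on top of the lip and must be pushed back
- edge (a point): middle of the cover's free edge (mid-thickness), 122 mm from the hinge axis. The cover is a flat plate 122 mm wide and 4 mm thick, its mid-plane on the hinge axis; lying flat, its top face is 70 mm above the bench
- rib (a point): middle of the top of the black push rib on the cover's outer face (the face that is up when shut, and towards the hinge end when open): 70 mm long along the bin's y, 6 mm thick, 9 mm high, its centre 88 mm from the hinge axis
- lip (a point): middle of the lower inner edge of the blue lip, 73.5 mm above the bench at bin x = +60 mm; the lip is 130 mm wide, 7 mm thick and overhangs from here forward. With shift = 0 the flat cover's free edge is 6 mm short of it; with 0.016 it is 10 mm beneath
- nipple_mid (a point): middle of a loose grey steel pipe nipple (34 mm diameter, 70 mm high) standing upright near the bin; leave alone
- reducer_mid (a point): middle of a loose round brass reducer (42 mm diameter, 45 mm high) standing near the bin; leave alone
- tape_mid (a point): middle of a loose orange tape measure (66 x 38 x 60 mm high) standing near the bin; leave alone

How it is judged:
By the outcome, as a careful person would: the job done as asked, in the order asked, and still so for the second after the job is handed in, with the robot touching nothing.
It also fails if it takes over 38 s, if anything falls off the work surface, if the arm or the gripper's body presses on something with over 40 N, if the wrist force passes 120 N, or if a joint passes its speed limit or range.

### The arm

A 6-joint arm with a two-finger parallel gripper is mounted at the origin on the work surface. World frame = base frame: x ahead of the robot, y to its left, z up, the work surface at z = 0. Lengths are in m, angles in degrees, forces in N, time in s.
With the tool pointing down it reaches from about 0.25 to 0.725 m from the base axis. Payload 4 kg.
Tool frame: the origin (TCP) lies at the very end of the fingers, on their centre line; the grasp point (between the pads) lies 19 mm behind it (arm.hold_point_z is the z of the grasp point in the tool frame, in m); z points along the fingers, y is the line along which they close (so a half turn about z gives the same grasp; the last joint's range is limited). The gripper opens to 85 mm and grips with 20 to 120 N. Pads are 22 mm wide; open, the fingers measure 114 mm over their backs; the gripper's body (76 mm by 85 mm) begins 54 mm behind the grasp point. The pads swing forward as they close: fully open they stand 13 mm farther back than shut.
Start: joints at [-70.187, 13.785, 0.286, 76.501, 0, 90], TCP at [0.169, -0.47, 0.231] pointing down, gripper open.
Joint ranges: [-155.79, 155.79], [-60.16, 107.12], [-62.33, 73.08], [-114, 123.19], [-81.49, 82.49], [-180, 180]. Speed limits (degrees/s): [159.86, 159.86, 180, 180, 180, 180].

### API

Orientations are given as [roll, pitch, yaw] about the fixed x, y, z axes, in that order (R = Rz(yaw) Ry(pitch) Rx(roll)).
In Python, from rig import arm gives the robot as it stands.
- The arm moves only by the tool drive_tool, never from a script. Its argument "motion" is one flat list of numbers, 5 for each row, row after row: the shift along the world's x, y, z in mm, then the turn about the world's z in degrees, then the opening, from 0 (shut) to 1 (fully open). A call has 1 to 12 rows; each row is the pose to reach, as a shift and turn from the pose commanded when the call began; what a row does not reach only later rows make up. A row lasts 1/8 s, in which the tool goes at most 62.5 mm and 10.7 degrees, less where a joint would pass 70% of its speed; a pose out of reach is approached as far as the arm can. A call with a gripper value outside its range is refused whole. The fingers move at their own pace and stop on an object; "squeeze" is the grip in N (left out, the last holds). Time passes only in rows, so rows that repeat a pose let the fingers close. It gives the time, the measured TCP pose, the force, the opening and the grip force at its end, in the units of the state.
- arm.state(): the state, without advancing time (a new reading comes with each control period).
- arm.get_image(name): name is "scene" or "top"; returns the picture (384x512x3 uint8, blue, green, red); there is no depth.
- arm.camera_model(name): a dict with "fx", "fy", "cx", "cy" (pixels), "k1" (the pictures are not rectified: a ray, as slopes to the right and down, at radius r is drawn at 1 + k1 r^2 times it, then the intrinsics apply), "world_to_cam" (4x4, takes a point from world to camera coordinates). Camera axes: x right, y up, looking along -z (the intrinsics and any distortion apply to the point x, -y, -z); pixel columns grow to the right and rows downward; lengths in m; the calibration is good to about 2 mm. A picture is of the moment at which its call begins. camera_model takes no time and is no camera call.
- arm.sign_off(): hands the job in; it is judged then, once.
The state is a dict: "t": time; "q": joint angles; "qvel": joint speeds; "joint_torque": joint torques, N m; "position": TCP position; "tool_rot": TCP orientation; "ft_force": force on the tool from outside, world axes, zero at the start; "ft_torque": the same for the moment, N m; "grip_width": opening from 0.0 (shut) to 1.0 (fully open); "gripper_force": force on a finger pad.
Only numpy, scipy, OpenCV 4.12 (cv2) and the standard library are available. Lean on these libraries where they do the work, as an engineer would, in place of code of your own. Each camera call takes 0.05 s, during which the arm holds its last target. There are 200 camera calls.

## Working session

There is one attempt and no reset: what is moved stays moved. The work goes in short steps, Python scripts to look and compute and a tool call to move; the robot and the scene stay as the last step left them, time stands still between calls to the robot, and variables do not carry over. Pictures are saved under pics/ and viewed, at most 10 in all, crops included, and the job is handed in when it is done.

Besides the shell and the picture viewer there is one more tool, called after "Emit:" as name(argument=value, ...) on one line, values as JSON. drive_tool: Moves the arm, as the interface text tells. Its arguments: {"type":"object","properties":{"motion":{"type":"array"},"squeeze":{"type":"number"}},"required":["motion"]}

```bash
ls; mkdir -p pics; python3 - <<'E'
from rig import arm
import cv2
for n in("scene","top"):
    cv2.imwrite(f"pics/{n}0.png",arm.get_image(n)); m=arm.camera_model(n); print(n,{k:(v if not hasattr(v,'round') else v.round(3) if not isinstance(v,float) else v) for k,v in m.items()})
s=arm.state();print(s)
E
```

```text
pics
scene {'fx': 401.36991809597725, 'fy': 401.36991809597725, 'cx': 261.85268150402965, 'cy': 195.6456696873652, 'k1': -0.09118082951740238, 'world_to_cam': array([[-0.673,  0.739, -0.013,  0.427],
       [-0.606, -0.542,  0.582,  0.372],
       [ 0.424,  0.4  ,  0.813, -1.208],
       [ 0.   ,  0.   ,  0.   ,  1.   ]])}
top {'fx': 491.0410321255443, 'fy': 491.0410321255443, 'cx': 258.86766003889664, 'cy': 198.0363866366506, 'k1': -0.19448412778214064, 'world_to_cam': array([[-0.004, -1.   , -0.004,  0.064],
       [ 0.982, -0.005,  0.19 , -0.66 ],
       [-0.19 , -0.003,  0.982, -1.115],
       [ 0.   ,  0.   ,  0.   ,  1.   ]])}
{'t': 0.1, 'q': array([-7.01881842e+01,  1.38287892e+01,  2.22845732e-01,  7.65025468e+01,
        5.45773961e-04,  9.00006369e+01]), 'qvel': array([ 0.08976333, -0.12595027,  0.17357462,  0.00473701,  0.04897112,
       -0.04810658]), 'joint_torque': array([-2.07474341e-04, -3.73137832e+01,  2.53009915e+01,  1.08905553e-02,
       -2.67934718e-05,  1.58086186e-05]), 'position': array([ 0.169279  , -0.4698779 ,  0.23050349]), 'tool_rot': array([-1.79891510e+02, -5.44566978e-04,  1.98111778e+01]), 'ft_force': array([-0.29726919, -0.81395854,  0.03225968]), 'ft_torque': array([ 0.0504102 , -0.05398192,  0.04951587]), 'gripper_force': 0.0, 'grip_width': 0.998640885970737}
```

View pics/scene0.png

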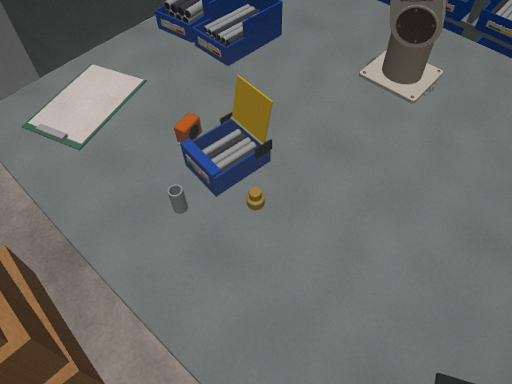

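View pics/top0.png

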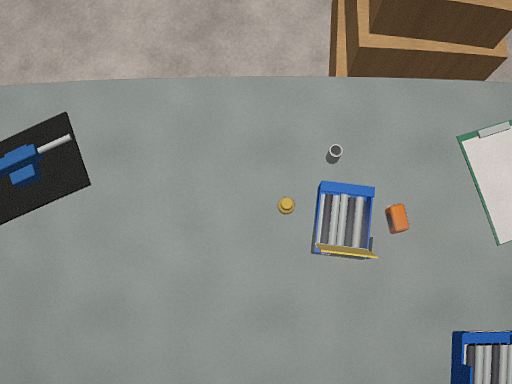

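The top view shows the bin around (345,220), with its lip at the far end (row ~188). The cover is upright near row 252, the reducer at (286,205), the nipple at (335,151) and the tape at (398,218). I'll measure the bin next.

```bash
cat > h.py <<'E'
import numpy as np, cv2
from rig import arm
def ray(n,u,v):
    m=arm.camera_model(n);W=np.array(m['world_to_cam']);K=np.array([[m['fx'],0,m['cx']],[0,m['fy'],m['cy']],[0,0,1.]])
    p=cv2.undistortPoints(np.array([[[u,v]]],float),K,np.array([m['k1'],0,0,0.]))[0,0]
    R=W[:3,:3];return -R.T@W[:3,3], R.T@np.array([p[0],-p[1],-1])
def onz(n,u,v,z):
    o,d=ray(n,u,v);return (o+d*(z-o[2])/d[2])
def proj(n,P):
    m=arm.camera_model(n);W=np.array(m['world_to_cam']);c=W[:3,:3]@np.asarray(P,float)+W[:3,3]
    x,y=c[0]/-c[2],-c[1]/-c[2];k=1+m['k1']*(x*x+y*y);return np.array([m['fx']*x*k+m['cx'],m['fy']*y*k+m['cy']])
E
python3 - <<'E'
from h import *
t=cv2.imread('pics/top0.png');s=cv2.imread('pics/scene0.png')
a=cv2.resize(t[140:275,265:425],None,fx=5,fy=5,interpolation=cv2.INTER_CUBIC)[:600]
cv2.imwrite('pics/topc.png',a[:600])
cv2.imwrite('pics/scenec.png',cv2.resize(s[70:220,150:300],None,fx=4,fy=4,interpolation=cv2.INTER_CUBIC))
E
```

```text
(no output)
```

View pics/topc.png

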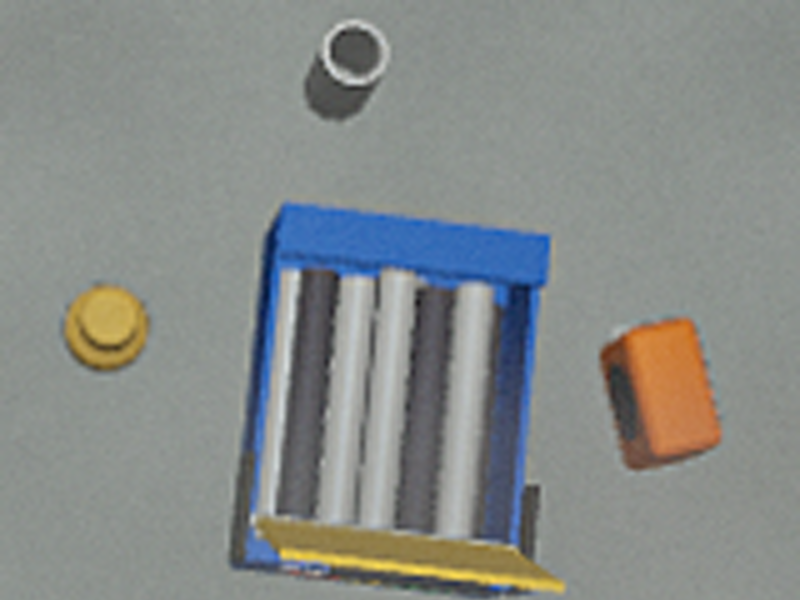

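View pics/scenec.png

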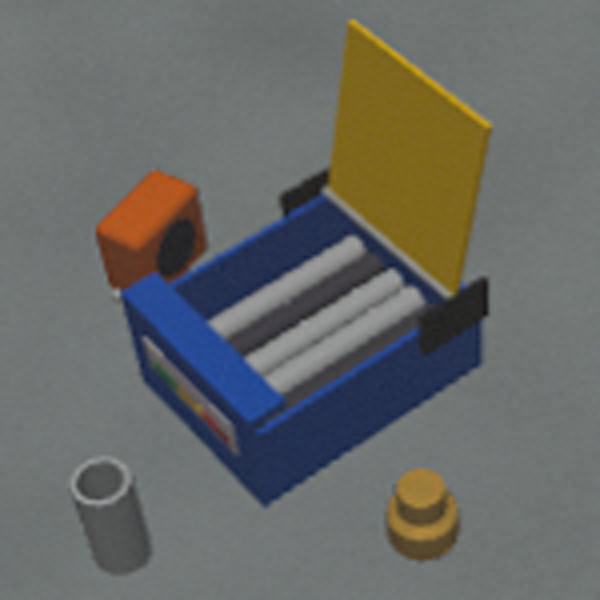

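```bash
python3 - <<'E'
from h import *
T=lambda X,Y:((X+.5)/5-.5+265,(Y+.5)/5-.5+140)
S=lambda X,Y:((X+.5)/4-.5+150,(Y+.5)/4-.5+70)
for c,L,n in((T,[(285,203),(550,235),(545,287),(278,258)],'top'),(S,[(125,290),(160,277),(282,400),(245,420)],'scene')):
    P=np.array([onz(n,*c(*p),.0805)[:2] for p in L]);print(n,(P*1000).round(1),P.mean(0)*1000)
    for i in range(4): 
        d=P[(i+1)%4]-P[i];print('  len %.1f ang %.1f'%(np.linalg.norm(d)*1000,np.degrees(np.arctan2(d[1],d[0]))))
def tri(a,b):
    o1,d1=ray('top',*T(*a));o2,d2=ray('scene',*S(*b))
    k=np.linalg.lstsq(np.c_[d1,-d2],o2-o1,rcond=None)[0];p,q=o1+k[0]*d1,o2+k[1]*d2
    return ((p+q)/2*1000).round(1),(np.linalg.norm(p-q)*1000).round(1)
print('edge',tri((567,590),(350,20)),tri((278,555),(490,127)))
for nm,p,z in(('nip',(356,53),.07),('red',(109,318),.045),('tape',(678,383),.06)): print(nm,onz('top',*T(*p),z)*1000)
E
```

```text
top [[ 699.2  -89.1]
 [ 683.2 -217. ]
 [ 657.8 -213.2]
 [ 672.4  -85. ]] [ 678.11893864 -151.07536316]
  len 128.8 ang -97.1
  len 25.7 ang 171.7
  len 129.1 ang 83.5
  len 27.1 ang -8.8
scene [[ 677.1 -217.7]
 [ 656.3 -210. ]
 [ 673.8  -87.7]
 [ 697.4  -92.8]] [ 676.16408241 -152.06044225]
  len 22.2 ang 159.6
  len 123.5 ang 81.8
  len 24.1 ang -12.2
  len 126.5 ang -99.2
edge (array([ 505.6, -191.1,  188.6]), np.float64(0.9)) (array([522.2, -68.3, 189.7]), np.float64(0.3))
nip [ 776.88077396 -127.82514626   70.        ]
red [650.25856645  -6.00268699  45.        ]
tape [ 613.97222372 -282.00336298   60.        ]
```

Emit:
drive_tool(motion=[288, 347, 0, -27, 0, 288, 347, 0, -27, 0, 288, 347, 0, -27, 0, 288, 347, 0, -27, 0, 288, 347, 0, -27, 0, 288, 347, 0, -27, 0, 288, 347, 0, -27, 0, 288, 347, 0, -27, 0, 288, 347, 0, -27, 0, 288, 347, 0, -27, 0], squeeze=20)

```text
t: 1.35
position: [0.4568, -0.1237, 0.2309]
tool_rot: [180.0, 0.1, -7.2]
ft_force: [-0.2, -0.9, 0.4]
grip_width: -0.002
gripper_force: 0.0
```

```bash
python3 - <<'E'
from h import *
t=arm.get_image('top');s=arm.get_image('scene')
a=cv2.resize(s[40:190,150:350],None,fx=4,fy=4,interpolation=cv2.INTER_CUBIC)
cv2.imwrite('pics/s1.png',a)
st=arm.state();print(st['t'],st['position'],st['tool_rot'],st['ft_force'],st['grip_width'])
E
```

```text
1.45 [ 0.45669753 -0.1242631   0.23118223] [ 1.79992168e+02  3.51478413e-02 -7.28854889e+00] [-1.19835595  0.65301919  0.20730618] 0.00015056810707474348
```

View pics/s1.png

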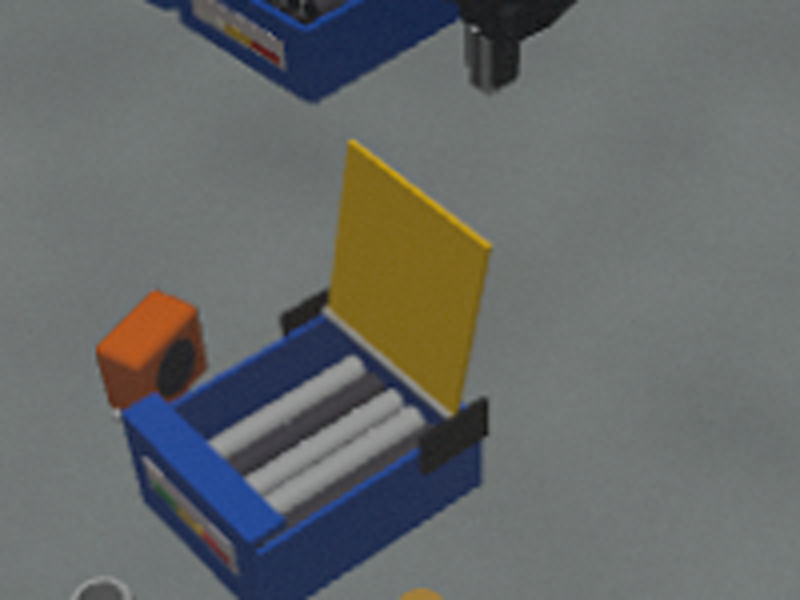

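The scene crop shows the closed fingertip at (490,90), clear behind the cover. Next I'll go down behind the cover and push it forward slowly.

Emit:
drive_tool(motion=[0, 0, -50, 0, 0, 0, 0, -94, 0, 0, 18, -2, -94, 0, 0, 26, -3, -94, 0, 0, 34, -4, -94, 0, 0, 42, -5, -94, 0, 0, 48, -6, -94, 0, 0, 54, -7, -95, 0, 0, 60, -8, -95, 0, 0, 66, -8, -96, 0, 0, 72, -9, -96, 0, 0, 72, -9, -96, 0, 0])

```text
t: 2.95
position: [0.53, -0.1324, 0.1351]
tool_rot: [-180.0, -0.0, -7.2]
ft_force: [-0.7, 0.2, -0.6]
grip_width: -0.0
gripper_force: 0.0
```

Emit:
drive_tool(motion=[6, -1, -1, 0, 0, 12, -1, -2, 0, 0, 18, -2, -3, 0, 0, 24, -3, -4, 0, 0, 28, -4, -7, 0, 0, 32, -4, -10, 0, 0, 36, -5, -13, 0, 0, 40, -5, -14, 0, 0, 40, -5, -14, 0, 0])

```text
t: 4.08
position: [0.5695, -0.1374, 0.1209]
tool_rot: [180.0, 0.0, -7.2]
ft_force: [0.3, 0.1, -0.5]
grip_width: -0.003
gripper_force: 0.1
```

```bash
python3 - <<'E'
from h import *
t=arm.get_image('top');s=arm.get_image('scene')
f=lambda a:cv2.resize(a,None,fx=4,fy=4,interpolation=cv2.INTER_CUBIC)
cv2.imwrite('pics/s2.png',np.hstack([f(s[90:210,165:265]),f(t[160:280,300:400])]))
st=arm.state();print(st['t'],st['position'],st['ft_force'])
E
```

```text
4.175 [ 0.56960953 -0.13737204  0.12121759] [-0.17999493  0.56918884  0.05536646]
```

View pics/s2.png

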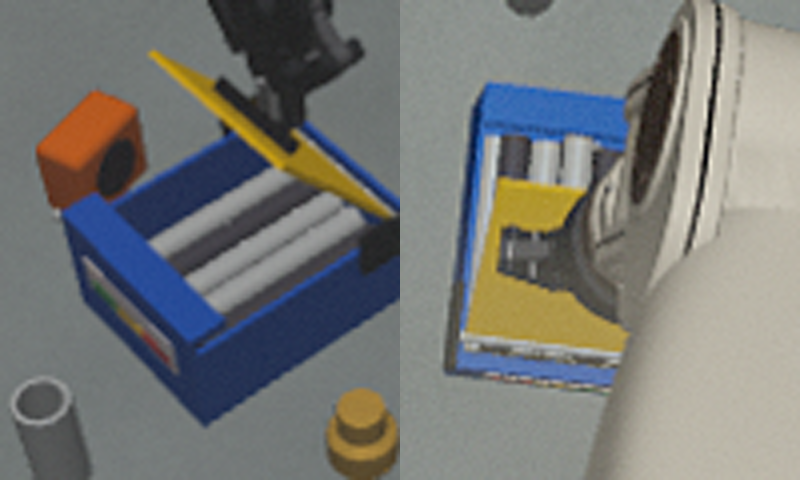

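The cover is at about 45° with the fingertip behind the rib. I'll carry on down to flat.

Emit:
drive_tool(motion=[4, -1, -4, 0, 0, 8, -1, -8, 0, 0, 12, -2, -12, 0, 0, 15, -2, -17, 0, 0, 18, -2, -22, 0, 0, 21, -3, -28, 0, 0, 23, -3, -33, 0, 0, 24, -3, -39, 0, 0, 25, -3, -44, 0, 0, 26, -3, -49, 0, 0, 26, -3, -52, 0, 0, 26, -3, -52, 0, 0])

```text
t: 5.68
position: [0.5957, -0.1406, 0.0697]
tool_rot: [180.0, -0.0, -7.2]
ft_force: [0.9, -0.8, 3.5]
grip_width: 0.002
gripper_force: 2.1
```

```bash
python3 - <<'E'
from h import *
t=arm.get_image('top');s=arm.get_image('scene')
f=lambda a:cv2.resize(a,None,fx=4,fy=4,interpolation=cv2.INTER_CUBIC)
cv2.imwrite('pics/s3.png',np.hstack([f(s[90:210,165:265]),f(t[160:280,300:400])]))
st=arm.state();print(st['t'],st['position'],st['ft_force'])
E
```

```text
5.775 [ 0.59569972 -0.14064874  0.06968692] [ 1.56233272 -0.76861875  4.36584896]
```

View pics/s3.png

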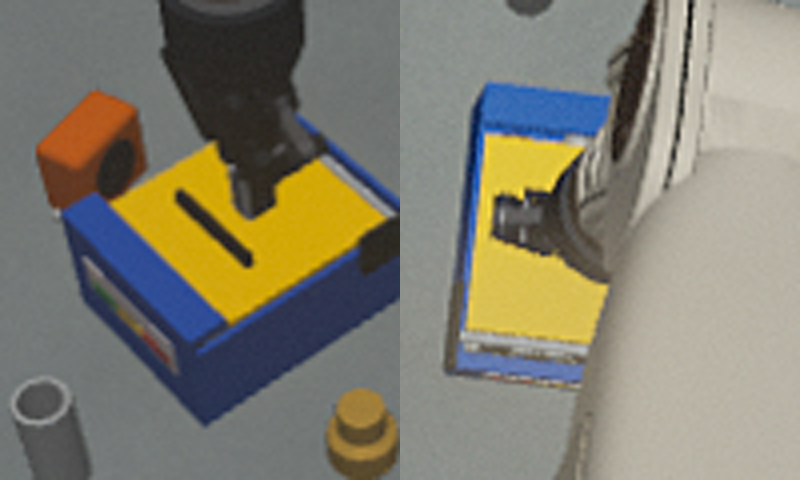

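The cover is flat (tip z 69.7 mm, 3.5 to 4.4 N down). There's still a gap at the lip, with a tube visible in it at (575,140) in the right panel. I'll press slightly more and push forward.

Emit:
drive_tool(motion=[0, 0, -1, 0, 0, 3, 0, -2, 0, 0, 6, -1, -2, 0, 0, 9, -1, -2, 0, 0, 12, -2, -2, 0, 0, 15, -2, -2, 0, 0, 18, -2, -2, 0, 0, 20, -3, -2, 0, 0, 22, -3, -2, 0, 0, 22, -3, -2, 0, 0])

```text
t: 7.02
position: [0.6134, -0.1429, 0.0683]
tool_rot: [180.0, 0.4, -7.2]
ft_force: [-9.9, 0.8, 15.3]
grip_width: -0.001
gripper_force: 7.8
```

Emit:
drive_tool(motion=[2, 0, 0, 0, 0, 4, -1, 0, 0, 0, 6, -1, 0, 0, 0, 6, -1, 0, 0, 0])

```text
t: 7.52
position: [0.6198, -0.1438, 0.0682]
tool_rot: [-180.0, 0.4, -7.2]
ft_force: [-9.1, 1.7, 14.3]
grip_width: 0.001
gripper_force: 7.2
```

```bash
python3 - <<'E'
from h import *
t=arm.get_image('top');s=arm.get_image('scene')
f=lambda a:cv2.resize(a,None,fx=4,fy=4,interpolation=cv2.INTER_CUBIC)
cv2.imwrite('pics/s4.png',np.hstack([f(s[90:210,165:265]),f(t[160:280,300:400])]))
st=arm.state();print(st['t'],st['position'],st['ft_force'])
E
```

```text
7.625 [ 0.61977129 -0.14379021  0.06814873] [-9.49914268  0.14878419 13.58560572]
```

View pics/s4.png

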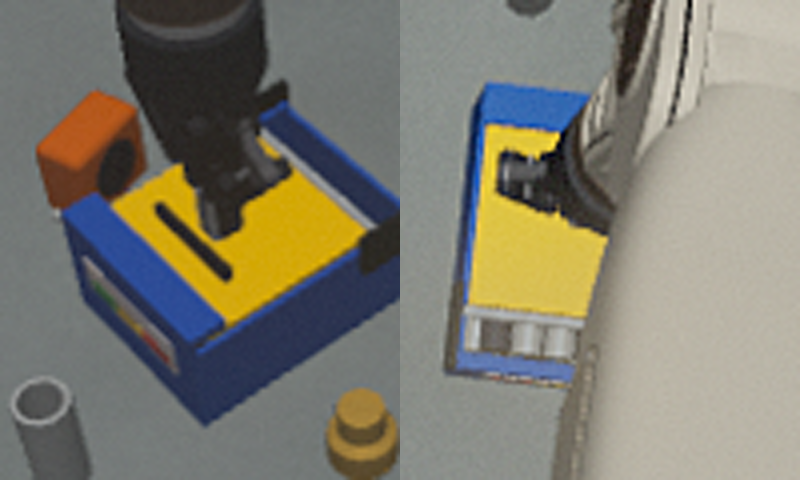

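The cover slid under the lip, dragged mostly by fingertip friction, and its hinge end moved about 16 mm. The rib is still a few mm ahead of the finger. I'll ease the pressure and seat the cover firmly by pushing on the rib.

Emit:
drive_tool(motion=[0, 0, 2, 0, 0, 2, 0, 2, 0, 0, 4, -1, 2, 0, 0, 6, -1, 2, 0, 0, 8, -1, 2, 0, 0, 10, -1, 2, 0, 0, 10, -1, 2, 0, 0])

```text
t: 8.5
position: [0.6267, -0.1446, 0.0682]
tool_rot: [-180.0, 0.8, -7.2]
ft_force: [-13.1, -0.1, 10.8]
grip_width: -0.005
gripper_force: 9.4
```

Emit:
drive_tool(motion=[3, 0, 1, 0, 0, 6, -1, 1, 0, 0, 6, -1, 1, 0, 0, 6, -1, 1, 0, 0])

```text
t: 9.0
position: [0.627, -0.1447, 0.0674]
tool_rot: [-180.0, 1.5, -7.2]
ft_force: [-22.3, 2.2, 14.9]
grip_width: -0.0
gripper_force: 15.3
```

Advance stopped at x = 0.627 m, as predicted for fully home, and the force rose sharply. Now I'll unload, lift clear and check.

Emit:
drive_tool(motion=[-5, 1, 1, 0, 0, -9, 1, 3, 0, 0, -10, 1, 8, 0, 0, -10, 1, 20, 0, 0, -10, 1, 60, 0, 0, -10, 1, 110, 0, 0, -60, 7, 130, 0, 0, -120, 15, 130, 0, 0, -180, 22, 130, 0, 0, -230, 28, 130, 0, 0, -230, 28, 130, 0, 0])

```text
t: 10.38
position: [0.4071, -0.1179, 0.2015]
tool_rot: [180.0, -0.1, -7.2]
ft_force: [1.3, -0.8, 0.6]
grip_width: 0.003
gripper_force: 0.0
```

```bash
python3 - <<'E'
from h import *
t=arm.get_image('top');s=arm.get_image('scene')
f=lambda a:cv2.resize(a,None,fx=4,fy=4,interpolation=cv2.INTER_CUBIC)
cv2.imwrite('pics/s5.png',np.hstack([f(s[90:230,165:265]),f(t[140:280,300:400])]))
st=arm.state();print(st['t'],st['position'],st['ft_force'])
E
```

```text
10.475 [ 0.41138538 -0.11887491  0.20213457] [ 0.47706473 -0.18622551  0.41536963]
```

View pics/s5.png

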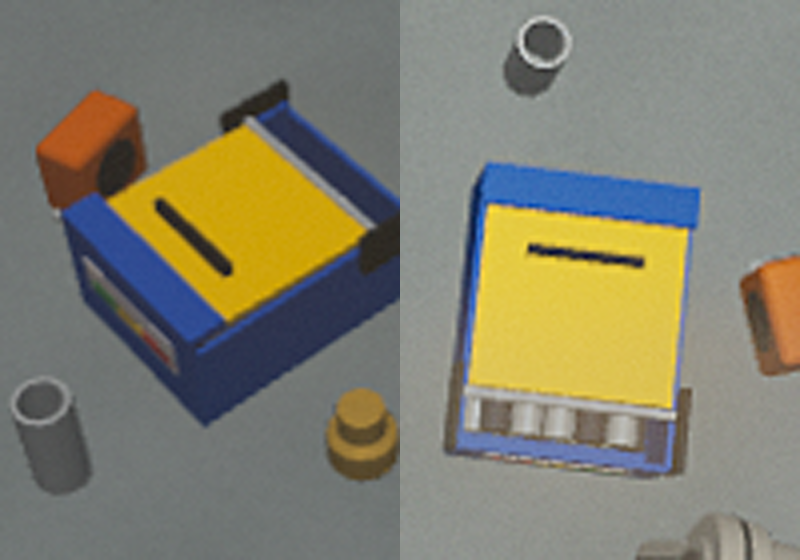

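The cover stays shut under the lip with the rib at (585,256) in the right panel, nothing else moved, and the arm is clear. I'll check the shift from the rib position before handing in.

```bash
python3 - <<'E'
from h import *
p=onz('top',300+585/4,140+255/4,.081);q=onz('scene',165+193/4,90+237/4,.081)
for r in(p,q): 
    print(r*1000, 'shift mm', (r*1000-[605.4,-142.3,0])@[.992,-.127,0]+68-88)
E
```

```text
[ 640.17826796 -393.86399575   81.        ] shift mm 46.44866927161081
[ 642.17651638 -143.19444507   81.        ] shift mm 16.59589877307451
```

```bash
python3 -c "
from rig import arm
print(arm.sign_off())"
```

```text
the job is handed in; nothing more can be done
None
```

The cover is shut and stays tucked under the lip, with a measured shift of about 16 mm (fully home); fingertip friction did most of the forward slide, then I seated it against the rib, and the arm finished clear with the other objects left alone.

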